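# Ready the tea-tin dispenser

## Robot

A 6-joint arm with a two-finger parallel gripper is mounted at the origin on the work surface. World frame = base frame: x ahead of the robot, y to its left, z up, the work surface at z = 0. Lengths are in m, angles in rad, forces in N, time in s.
With the tool pointing down it reaches from about 0.35 to 0.85 m from the base axis. Payload 8.1 kg.
Tool frame: the origin (TCP) lies at the very end of the fingers, on their centre line; the grasp point (between the pads) lies 19 mm behind it; z points along the fingers, y is the direction in which the jaws open and shut (so a half turn about z gives the same grasp; the last joint's range is limited). The gripper opens to 93 mm and grips with 3 to 60 N. Pads are 15 mm wide; open, the fingers measure 128 mm over their backs; the gripper's body (75 mm by 188 mm) begins 65 mm behind the grasp point.
Start: joints at [1.074, 0.13, 1.488, -0, 1.523, -0.085], TCP at [0.24, 0.55, 0.219] pointing down, gripper open.
Joint ranges: [-2.96, 2.96], [-0.89, 2.26], [0.02, 2.5], [-1.34, 4.48], [0, 2.73], [-2.66, 2.66]. Speed limits (rad/s): [2.39, 2.39, 2.79, 3.14, 3.14, 3.14].

## Interface

Orientations are given as a rotation vector (axis times angle).
In Python, from plant import * gives the robot as it stands.
- The arm moves only by the tool apply_moves, never from a script. Its argument "commands" is one flat list of numbers, 7 for each row, row after row: the shift along the world's x, y, z in cm, then the turn, a rotation vector about the world's x, y, z in rad, then the finger opening in cm, from 0 to 9.3. A call has 1 to 8 rows; each row shifts and turns the pose as measured when the row begins; what a row does not reach is not made up. A row lasts 1/8 s, in which the tool goes at most 62.5 mm and 10.7 degrees, less where a joint would pass 70% of its speed; a pose out of reach is approached as far as the arm can. A call with a gripper value outside its range is refused whole. The fingers move at their own pace and stop on an object; "squeeze" is the grip in N (left out, the last holds). Time passes only in rows, so rows that do not move let the fingers close. It gives the time, the measured TCP pose, the force and the opening at its end, in the units of the state.
- read_state(): the state, without advancing time (a new reading comes with each control period).
- read_camera(name): name is "scene" or "side" or "wrist"; returns (picture, depth): 384x512x3 uint8, blue, green, red; 384x512 float32, m along the optical axis (not along the pixel's ray), 0 where there is no reading.
- camera_model(name): a dict with "intrinsics" (3x3 intrinsics, pixels), "dist_coeffs" ([k1, k2, p1, p2, k3] as OpenCV has them; the pictures are not rectified), "R" (3x3) and "t" (3): a world point X has camera coordinates R X + t. Camera axes: x right, y down, z forward; pixel columns grow to the right and rows downward; lengths in m; the calibration is good to about 2 mm. A picture is of the moment at which its call begins: read the wrist's pose just before it. camera_model takes no time and is no camera call; for the wrist camera it gives the pose at the moment of the call.
- close_job(): hands the job in, once; it reports no verdict.
Trained networks look in the newest picture that a camera, given by its name, has taken for a name from the list of things; names that differ only in an ending like _2 or _b are one class to them, and where a whole thing is asked for, a point or a joint stands for the part that bears it (a point fixed in the world has none). Each returns a list of dicts, best first, with "conf" (0 to 1); they miss things now and then, are a little off and sometimes report something else, mostly with a low value. They report only what shows in the picture. A call takes as long as a camera call. They do not tell look-alikes from the thing itself.
- find_in(query, camera): "point" ([x, y, z] in m, in the coordinates of the camera as it stood for that picture, good to about 4 mm: the middle of the surface that is visible of it).
- cut_out(query, camera): "mask" (384x512 bool, what is visible of it).
- spot_point(query, camera): "point" ([x, y, z] in m, in the coordinates of the camera as it stood for that picture, good to about 4 mm: a listed point, or the origin of a listed thing).
The state is a dict: "t": time; "q": joint angles; "dq": joint speeds; "joint_torque": joint torques, N m; "tool_pos": TCP position; "orientation": TCP orientation; "force": force on the tool from outside, world axes, zero at the start; "wrist_torque": the same for the moment, N m; "opening": finger opening in m.
Only numpy, scipy, OpenCV 4.12 (cv2) and the standard library are available. Lean on these libraries where they do the work, as an engineer would, in place of code of your own. Each camera call takes 0.05 s, during which the arm holds its last target. There are 200 camera calls.

## Task

Get the tea-tin dispenser ready for service. First slide the loose wooden stop slide, plate flat and fin up, under the low bar at the foot of the chute until it is fully home against the end stop; then push the tin that sits high on the chute gently down, in under the crossbar, until it rests against the slide. Do not fling the tin, leave it lying flat in the chute, and leave the other things on the counter where they are.

Things in the scene. Friction and masses are not known exactly. Their poses are not given: they have to be found in the camera images.
- dispenser: Fixed plywood tin dispenser, 255 x 190 x 116 mm. Origin on the counter under it; x points the way its chute falls (roughly to the robot's left), y roughly back towards the robot, z up. All the dispenser's points below have these axes; their numbers are mm in this frame. Two supporting posts each side, y +-37 to +-45, x 10 to 62, carry the crossbar and cover.
- chute_foot (a point): Lower end of the chute floor's centre line, (78, 0, 30). The floor rises from here at 15 degrees towards -x, straight, to (-130, 0, 86); 62 wide between side walls 14 high. Friction holds the tin: it slides only while pushed.
- crossbar (a point): Middle of the lower uphill edge of the fixed crossbar, (8, 0, 106): bar x 8 to 28, y +-45, z 106 to 116; then a clear cover, z 106 to 110, on to x 66. The edge is 55 from the chute floor, square to it. The tin's back ends about 30 beyond this edge, so the pushing tool must lean 25 to 45 degrees from vertical, tips towards +x.
- slot_mouth (a point): Mouth of the slide's slot, mid-floor, (98, -49, 30). Level ledge, top z 30, runs y -140 to the end stop at y 42. Low bar over it: x 91 to 124, y -49 to 50, z 45.5 to 55.5. Front rail: inner face x 116, 10 high, whole length. Rear cheeks at x 76.5 (|y| 37 to 49, to z 44), with a flared guide (to z 42) from y -48 to -78. The slide goes in towards +y, that is from the far side.
- slide_home (a point): Where slide_grip lies when the slide is fully home, its leading end against the end stop: (98, -95, 64); its axes then match the dispenser's. Up to 3.5 mm of play towards -x.
- slide_grip (a point): Centre of the fin of the loose stop slide (about 120 g): dark wood plate 36 (x) x 155 (y) x 12 (z) mm with an upright steel fin 12 (x) x 40 (y), 44 high above it. This point is 34 above the plate's underside, mid-width, 137 from the leading (+y) end, 18 from the other. y points from fin to leading end, z up. Starts flat on the counter right of the dispenser.
- slide_stop (a point): On the slide's top edge, -x long side, where the tin comes to rest: (-18, +95, -22) mm from slide_grip in the slide's axes. With the slide home it lies at about (80, 0, 42) in the dispenser frame.
- tin_center (a point): Centre of the flat round steel tea tin on the upper chute: 56 mm diameter, 34 high, about 90 g, lying on the chute floor (its z square to it). At rest against the home slide the centre is 26 mm from slide_stop towards -x and at z 54 in the dispenser frame. A like tin standing on the counter is a spare: leave it.
- tin: The same tin; origin at the centre of its underside, z its axis.
- slide: The same stop slide; origin at the middle of the plate's underside.
Not all that is in view belongs to the job. Of the things that look like the slide, take the one that is nearest to the robot's base at the start.

How it is judged:
On the way, in this order (a step that is already met when the one before it is completed fails the run):
1. the stop slide is fully home under the low bar (y of slide_grip in the frame of dispenser between -0.101 and -0.089 m and z of slide_stop in the frame of dispenser between 0.038 and 0.046 m and x of slide_stop in the frame of dispenser between 0.073 and 0.084 m and angle between slide_grip's own z axis and vertical below 0.06 rad), for 0.2 s.
2. the tin rests against the home slide (all of step 1 and x of tin_center in the frame of slide_stop between -0.0295 and -0.021 m and z of tin_center in the frame of dispenser between 0.048 and 0.059 m and angle between tin_center's own z axis and vertical between 0.19 and 0.34 rad), for 0.2 s.
At the end, for the whole second after the job is handed in: The slide lies flat in its slot within 6 mm of fully home, and the tin lies flat in the chute against it (gap at most about 3 mm), both at rest (all of step 2 and linear speed of each of tin, slide below 0.02 m/s); the robot touches nothing.
It fails at once if another thing on the counter is shifted by more than 30 mm (distance of any of spare_tin, mug, jar, bottle, carton, spoon, canister, coaster from where it was at the start of the episode above 0.03 m).
It fails at once if the tin is flung (faster than 0.5 m/s) (linear speed of tin above 0.5 m/s).
It also fails if it takes over 58 s, if anything falls off the work surface, if the arm or the gripper's body presses on something with over 40 N, if the wrist force passes 120 N, or if a joint passes its speed limit or range.

## Working session

There is one attempt and no reset: what is moved stays moved. The work goes in short steps, Python scripts to look and compute and a tool call to move; the robot and the scene stay as the last step left them, time stands still between calls to the robot, and variables do not carry over. Pictures are saved under pics/ and viewed, about 8 in all and at most 12, crops included, and the job is handed in when it is done.

Besides the shell and the picture viewer there is one more tool, called after "Emit:" by a JSON object that holds its "fn" and its "kwargs", one argument or row to a line. apply_moves: Moves the arm, as the interface text tells. Its arguments: {"type":"object","properties":{"commands":{"type":"array"},"squeeze":{"type":"number"}},"required":["commands"]}

```bash
ls; mkdir -p pics; cat > h.py <<'E'
from plant import *
import numpy as np, cv2
from scipy.spatial.transform import Rotation as Ro
def cw(cam,p,m=None):
    m=m or camera_model(cam); return np.array(m["R"]).T@(np.array(p)-np.array(m["t"]))
def proj(cam,P,m=None):
    m=m or camera_model(cam); R=np.array(m["R"]);rv=cv2.Rodrigues(R)[0]
    return cv2.projectPoints(np.atleast_2d(np.array(P,float)),rv,np.array(m["t"],float),np.array(m["intrinsics"]),np.array(m["dist_coeffs"]))[0][:,0]
def cloud(cam,depth,m=None):
    m=m or camera_model(cam);K=np.array(m["intrinsics"]);h,w=depth.shape
    u,v=np.meshgrid(np.arange(w),np.arange(h));uv=np.stack([u,v],-1).reshape(-1,1,2).astype(np.float32)
    n=cv2.undistortPoints(uv,K,np.array(m["dist_coeffs"]))[:,0]
    c=np.c_[n,np.ones(len(n))]*depth.reshape(-1,1)
    return ((c-np.array(m["t"]))@np.array(m["R"])).reshape(h,w,3)
E
python3 - <<'E'
from h import *
np.set_printoptions(precision=4,suppress=True)
ims=[]
for c in ["scene","side","wrist"]:
    m=camera_model(c); im,d=read_camera(c); ims.append(im); np.savez(f"{c}0.npz",im=im,d=d,P=cloud(c,d,m))
    cv2.imwrite(f"pics/{c}0.png",im)
    for q in ["dispenser","chute_foot","crossbar","slot_mouth","slide_home","slide_grip","slide_stop","tin_center","slide"]:
        for r in spot_point(q,c)[:4]: print(c,q,round(r["conf"],2),cw(c,r["point"],m),proj(c,[cw(c,r["point"],m)],m)[0].round())
cv2.imwrite("pics/all0.png",cv2.resize(np.hstack(ims[:2]),(800,300)))
print(read_state())
E
```

```text
pics
scene dispenser 0.85 [0.4999 0.1039 0.0053] [328. 191.]
scene dispenser 0.26 [0.6132 0.1793 0.0649] [372. 198.]
scene chute_foot 0.89 [0.5138 0.1785 0.0258] [357. 186.]
scene crossbar 0.68 [0.5003 0.1043 0.0021] [328. 192.]
scene slot_mouth 0.69 [0.5735 0.188  0.0301] [368. 198.]
scene slide_home 0.67 [0.6141 0.1823 0.0655] [374. 198.]
scene slide_grip 0.94 [ 0.5665 -0.2769  0.0386] [185. 216.]
scene slide_grip 0.71 [ 0.5828 -0.1072  0.038 ] [255. 212.]
scene slide_stop 0.91 [ 0.4758 -0.2732  0.0134] [186. 200.]
scene slide_stop 0.6 [ 0.6788 -0.0995  0.0156] [265. 246.]
scene tin_center 0.93 [0.4914 0.0494 0.0892] [309. 167.]
scene slide 0.7 [ 0.5136 -0.2625  0.0037] [191. 211.]
scene slide 0.63 [ 0.6418 -0.1074 -0.0035] [259. 241.]
side dispenser 0.89 [0.5013 0.1043 0.0016] [270. 315.]
side chute_foot 0.57 [0.5185 0.1803 0.0298] [246. 348.]
side crossbar 0.56 [0.5055 0.1117 0.1091] [266. 281.]
side slot_mouth 0.61 [0.5708 0.1892 0.0313] [211. 344.]
side slot_mouth 0.2 [0.6149 0.1769 0.0601] [184. 320.]
side slide_home 0.58 [0.6116 0.1799 0.0609] [186. 322.]
side slide_grip 0.74 [ 0.5729 -0.2789  0.0355] [279. 164.]
side slide_grip 0.62 [ 0.5873 -0.1045  0.0358] [254. 210.]
side slide_stop 0.72 [ 0.4762 -0.2729  0.0131] [317. 179.]
side slide_stop 0.65 [ 0.6833 -0.0972  0.0182] [211. 211.]
side tin_center 0.91 [0.4899 0.0437 0.0841] [285. 258.]
side slide 0.62 [ 0.5151 -0.2628 -0.0017] [300. 183.]
side slide 0.6 [ 0.6432 -0.1147  0.0034] [231. 214.]
{'t': 1.5, 'q': array([ 1.0736,  0.1304,  1.4882, -0.    ,  1.523 , -0.0854]), 'dq': array([ 0.001 , -0.0007,  0.0006,  0.0011, -0.0012, -0.0015]), 'joint_torque': array([ -0.001 , -55.9752, -49.2039,   0.0767,   0.023 ,  -0.0001]), 'tool_pos': array([0.2401, 0.5499, 0.2186]), 'orientation': array([-0.6423, -3.0752,  0.    ]), 'force': array([ 0.5437,  0.0719, -0.7374]), 'wrist_torque': array([0.0078, 0.009 , 0.0359]), 'opening': 0.0930181433052331}
```

```bash
python3 - <<'E'
import cv2,numpy as np
im=cv2.imread("pics/scene0.png"); 
a=cv2.resize(im[150:280,150:420],None,fx=2.9,fy=2.9,interpolation=cv2.INTER_CUBIC)
cv2.imwrite("pics/crop1.png",a)
E
```

```text
(no output)
```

View pics/all0.png

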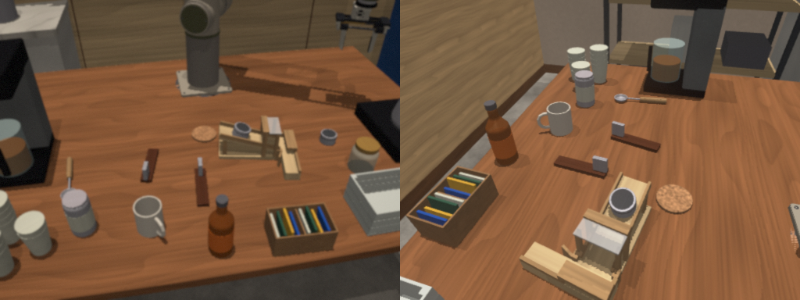

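```bash
sleep 1; ls pics
```

```text
all0.png
crop1.png
scene0.png
side0.png
wrist0.png
```

View pics/crop1.png

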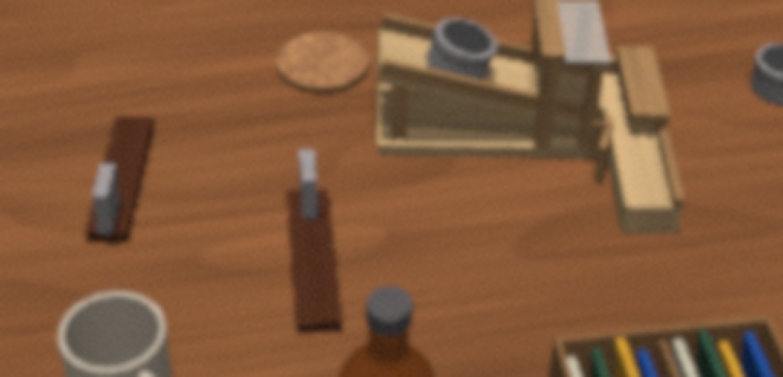

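```bash
cat > fit.py <<'E'
from h import *
from scipy.optimize import least_squares
# boxes (centre, half, rot about y) in dispenser mm
def B(x0,x1,y0,y1,z0,z1): return (np.array([x0+x1,y0+y1,z0+z1])/2,np.array([x1-x0,y1-y0,z1-z0])/2,np.eye(3))
bx=[B(8,28,-45,45,106,116),B(28,66,-45,45,106,110),B(91,124,-49,50,45.5,55.5),B(76.5,120,-140,45,0,30),B(116,124,-140,50,20,40)]
for s in(1,-1):
    y=sorted([37*s,45*s]); bx.append(B(10,62,*y,0,106))
a=np.deg2rad(15)
R=Ro.from_euler('y',15,degrees=True).as_matrix() # maps x->(c,0,-s): falls to +x
ctr=np.array([-26,0,58.]);L=107.7
for yy,zz in [((-31,31),(-6,0)),((31,37),(-6,14)),((-37,-31),(-6,14))]:
    c=ctr+R@np.array([0,sum(yy)/2,sum(zz)/2]); bx.append((c,np.array([L,(yy[1]-yy[0])/2,(zz[1]-zz[0])/2]),R))
def sdf(p):
    o=[]
    for c,h,Rm in bx:
        q=np.abs((p-c)@Rm)-h
        o.append(np.linalg.norm(np.maximum(q,0),axis=1)+np.minimum(q.max(1),0))
    return np.min(o,0)
def fit(P,x0,dz=True):
    def loc(v):
        yaw,tx,ty,tz=v; Rz=Ro.from_euler('z',yaw).as_matrix(); return (P-[tx/1000,ty/1000,tz/1000])@Rz*1000
    f=lambda v: sdf(loc(v))
    r=least_squares(f,x0,loss='cauchy',f_scale=2,x_scale=[.02,2,2,2]); return r.x,np.median(np.abs(f(r.x)))
def disp_pts(P):
    Q=P.reshape(-1,3); x0=np.array([.5006,.1041]);Rz=Ro.from_euler('z',1.36).as_matrix()[:2,:2]
    l=(Q[:,:2]-x0)@Rz*1000; k=(l[:,0]>-135)&(l[:,0]<135)&(l[:,1]>-150)&(l[:,1]<60)&(Q[:,2]>.015)&(Q[:,2]<.125)
    return Q[k]
def offtin(Q):
    x0=np.array([.491,.046]); return Q[(np.linalg.norm(Q[:,:2]-x0,axis=1)>.04)]
E
python3 - <<'E'
from fit import *
np.set_printoptions(precision=4,suppress=True)
Qs=[]
for c in["scene","side"]:
    Q=offtin(disp_pts(np.load(c+"0.npz")["P"])); Qs.append(Q); print(c,len(Q),*fit(Q,[1.36,500.6,104,0]))
print(*fit(np.vstack(Qs),[1.36,500.6,104,0]))
for c in["scene","side"]:
    P=np.load(c+"0.npz")["P"].reshape(-1,3)
    d=np.hypot(P[:,0]-.515,P[:,1]+.263)
    top=P[(d<.1)&(P[:,2]>.006)&(P[:,2]<.022)]
    fin=P[(d<.1)&(P[:,2]>.03)&(P[:,2]<.07)]
    for n,s in(("plate",top),("fin",fin)):
        print(c,n,len(s),s.mean(0),cv2.minAreaRect((s[:,:2]*1000).astype(np.float32)))
E
```

```text
scene 3428 [  1.3666 502.2194 104.818    1.6715] 1.081128767240835
side 10216 [  1.3662 501.9892 102.5864   0.6535] 0.6173672954830429
[  1.3667 501.9278 102.7821   0.8026] 0.7485436600881883
scene plate 483 [ 0.5132 -0.2584  0.013 ] ((515.7299194335938, -250.7252960205078), (74.97599792480469, 159.19410705566406), 85.9190673828125)
scene fin 125 [ 0.5788 -0.2753  0.0492] ((574.0753173828125, -275.68743896484375), (12.572996139526367, 42.39064407348633), 76.74575805664062)
side plate 655 [ 0.5085 -0.2573  0.0125] ((515.3414306640625, -262.9743347167969), (38.64522171020508, 155.7186279296875), 77.0285415649414)
side fin 196 [ 0.5711 -0.2724  0.0462] ((571.257080078125, -275.30010986328125), (12.63861083984375, 41.08724594116211), 76.19010925292969)
```

Candidates in scene view: A at (187,212), B at (258,238). A's body centre is 0.577 m from the base versus B's 0.651 m, and A's near end is closer too, so A is the one. The enlarged crop shows both as the same shape, with A fin-end away from the robot. I'll go above A's fin.

Emit:
{"fn": "apply_moves", "kwargs": {
  "commands": [2.3,-5.7,0,0,0,0.09,7,2.3,-5.7,0,0,0,0.095,7,2.3,-5.7,0,0,0,0,7,2.3,-5.7,0,0,0,0,7,2.3,-5.7,0,0,0,0,7,2.3,-5.7,0,0,0,0,7,2.3,-5.7,0,0,0,0,7,2.3,-5.7,0,0,0,0,7],
  "squeeze": 40
}}

```text
t: 2.5
tool_pos: [0.4246, 0.0867, 0.2185]
orientation: [0.332, 3.119, 0.001]
force: [0.2, 0.5, 0.0]
opening: 0.0698
```

Emit:
{"fn": "apply_moves", "kwargs": {
  "commands": [2.3,-5.7,0,0,0,0,7,2.3,-5.7,0,0,0,0,7,2.3,-5.7,0,0,0,0,7,2.3,-5.7,0,0,0,0,7,2.3,-5.7,0,0,0,0,7,2.3,-5.7,0,0,0,0,7]
}}

```text
t: 3.25
tool_pos: [0.5635, -0.2618, 0.2205]
orientation: [0.334, 3.113, 0.002]
force: [1.6, 0.7, 0.9]
opening: 0.0699
```

```bash
python3 - <<'E'
from h import *
np.set_printoptions(precision=4,suppress=True)
m=camera_model("wrist"); im,d=read_camera("wrist"); P=cloud("wrist",d,m)
cv2.imwrite("pics/w1.png",im)
P=P.reshape(-1,3); k=np.hypot(P[:,0]-.515,P[:,1]+.263)<.11;P=P[k]
for n,a,b in(("plate",.006,.022),("fin",.03,.07)):
    s=P[(P[:,2]>a)&(P[:,2]<b)]
    if len(s)>5: print(n,len(s),s.mean(0),cv2.minAreaRect((s[:,:2]*1000).astype(np.float32)))
for r in spot_point("slide_grip","wrist"): print(r["conf"],cw("wrist",r["point"],m))
s=read_state();print(s["tool_pos"],s["orientation"])
E
```

```text
plate 4181 [ 0.5058 -0.2608  0.0112] ((515.7113037109375, -263.4336853027344), (36.00555419921875, 155.91619873046875), 78.04322814941406)
fin 490 [ 0.572  -0.2752  0.0542] ((573.6494140625, -275.731201171875), (11.709371566772461, 40.10762405395508), 77.64515686035156)
0.92 [ 0.5708 -0.2788  0.0304]
0.89 [ 0.5824 -0.1096  0.0375]
[ 0.5629 -0.265   0.2178] [0.341  3.1154 0.0011]
```

View pics/w1.png

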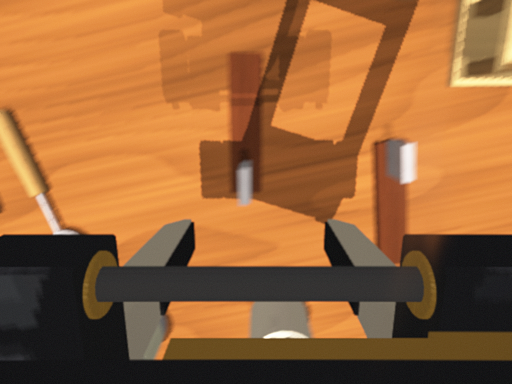

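The wrist picture shows slide A's fin at (245,185), lined up between the fingers, with slide B off to the right at (400,160). Its yaw matches the tool's, so I'll descend and grip.

Emit:
{"fn": "apply_moves", "kwargs": {
  "commands": [1.0,-1.1,-5.5,0,0,0,7,0,0,-5.5,0,0,0,7,0,0,-5,0,0,0,6,0,0,-2.2,0,0,0,6,0,0,0,0,0,0,6]
}}

```text
t: 3.98
tool_pos: [0.5729, -0.2753, 0.0321]
orientation: [0.343, 3.113, 0.001]
force: [-0.3, 0.3, 0.1]
opening: 0.0602
```

Emit:
{"fn": "apply_moves", "kwargs": {
  "commands": [0,0,-1.2,0,0,0,6,0,0,0,0,0,0,1,0,0,0,0,0,0,0.8,0,0,0,0,0,0,0.5,0,0,0,0,0,0,0.5,0,0,0,0,0,0,0.5],
  "squeeze": 45
}}

```text
t: 4.72
tool_pos: [0.5766, -0.2768, 0.0257]
orientation: [0.341, 3.105, -0.004]
force: [0.0, -0.9, -0.5]
opening: 0.0145
```

Emit:
{"fn": "apply_moves", "kwargs": {
  "commands": [0,0,0,0,0,0,0.5,0,0,0.8,0,0,0,0.5,0,0,3,0,0,0,0.5,0,0,5,0,0,0,0.5,0,0,0,0,0,0,0.5]
}}

```text
t: 5.35
tool_pos: [0.5754, -0.2762, 0.1161]
orientation: [0.342, 3.107, -0.003]
force: [0.0, -0.7, -1.2]
opening: 0.012
```

```bash
python3 - <<'E'
from h import *
np.set_printoptions(precision=4,suppress=True)
Z={c:np.load(c+"0.npz")["P"] for c in("scene","side")}
m=camera_model("side"); im,d=read_camera("side")
cv2.imwrite("pics/s1.png",cv2.resize(im[100:340,100:420],None,fx=2,fy=2))
S=cloud("side",d,m)
np.savez("s1.npz",P=S)
for q in["bottle","mug","carton","jar","canister"]:
    for r in cut_out(q,"side")[:2]:
        p=S[r["mask"]];p=p[(p[:,2]>.01)&(p[:,2]<.4)]
        if len(p)>20: print(q,r["conf"],np.percentile(p,3,0),np.percentile(p,97,0))
r=cut_out("slide","side")
for x in r[:3]:
    p=S[x["mask"]];print("slide",x["conf"],len(p),np.percentile(p,5,0),np.percentile(p,95,0))
s=read_state();print(s["tool_pos"],s["orientation"],s["opening"])
E
```

```text
Traceback (most recent call last):
ValueError: it knows: chute_foot, crossbar, dispenser, slide, slide_grip, slide_home, slide_stop, slot_mouth, tin, tin_center
```

View pics/s1.png

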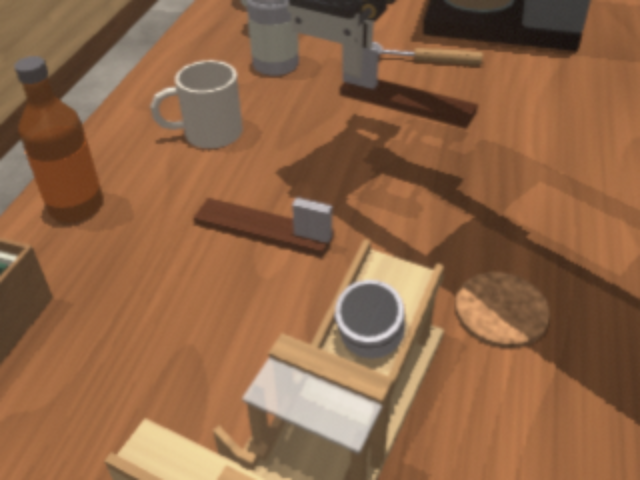

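The side view shows slide A lifted in the gripper at (400,95) and level. The bottle is at (60,150) and the mug at (205,105).

```bash
python3 - <<'E'
from h import *
np.set_printoptions(precision=3,suppress=True)
P=np.load("s1.npz")["P"].reshape(-1,3)
# height map in area
for x in np.arange(.6,1.0,.04):
    print(round(x,2),[int(1000*np.percentile(q[:,2],95)) if len(q:=P[(abs(P[:,0]-x)<.02)&(abs(P[:,1]-y)<.02)])>3 else -1 for y in np.arange(-.3,.4,.04)])
# held slide
k=(np.hypot(P[:,0]-.515,P[:,1]+.263)<.11)&(P[:,2]>.06)
s=P[k&(P[:,0]<.545)&(P[:,2]<.13)]
A=np.c_[s[:,:2],np.ones(len(s))];print(len(s),np.linalg.lstsq(A,s[:,2],rcond=None)[0],s.min(0),s.max(0),cv2.minAreaRect((s[:,:2]*1000).astype(np.float32)))
E
```

```text
0.6 [2, 394, 397, 244, 13, 56, 2, 2, 1, 1, 1, 43, 32, 41, 2, -1, -1, -1]
0.64 [2, 2, 215, 238, 13, 13, 2, 2, 2, 2, 2, 32, 41, 35, 2, -1, -1, -1]
0.68 [2, 2, 2, 2, 13, 13, 2, 2, 2, 1, 2, 2, 31, 2, 2, -1, -1, -1]
0.72 [84, 82, 2, 2, 13, 13, 2, 2, 2, 1, 2, 2, 2, 2, 2, -1, -1, -1]
0.76 [86, 85, 79, 2, 2, 2, 2, 2, 2, 1, 2, 2, 2, 2, 2, 91, 92, -1]
0.8 [85, 84, 2, 2, 2, 2, 2, 2, 49, 38, 2, 2, 1, 2, 2, 91, -1, -1]
0.84 [2, 64, 53, 2, 2, 178, 119, 2, 76, 78, 74, 78, 75, 2, 2, 62, -1, -1]
0.88 [2, 2, 2, 2, 2, 191, 129, 1, 76, 80, 73, 80, 75, 2, 2, 13, -1, -1]
0.92 [3, 2, 2, 2, -1, 2, 2, 1, 76, 79, 76, 79, 75, 2, 2, -1, -1, -1]
0.96 [2, 2, -1, -1, 1, 2, 2, 1, -1, -1, -1, -1, 2, 2, -1, -1, -1, -1]
630 [-0.026 -0.146  0.078] [ 0.435 -0.287  0.091] [ 0.545 -0.228  0.105] ((492.5556640625, -256.367919921875), (38.52959442138672, 111.41232299804688), 77.83077239990234)
```

Emit:
{"fn": "apply_moves", "kwargs": {
  "commands": [2.1,5.4,2.5,0,0,0.01,0.5,2.1,5.4,0,0,0,0,0.5,2.1,5.4,0,0,0,0,0.5,2.1,5.4,0,0,0,0,0.5,2.1,5.4,0,0,0,0,0.5,2.1,5.4,0,0,0,0,0.5,2.1,5.4,0,0,0,0,0.5,2,5,0,0,0,0,0.5]
}}

```text
t: 6.4
tool_pos: [0.7336, 0.1609, 0.1219]
orientation: [-0.34, -3.113, 0.001]
force: [1.0, -1.1, -1.6]
opening: 0.0118
```

```bash
cat > st.py <<'E'
from fit import *
np.set_printoptions(precision=4,suppress=True)
D=[1.3667,.502,.103]
Rz=Ro.from_euler('z',D[0]).as_matrix()
def L(p): return (np.asarray(p)-[D[1],D[2],0])@Rz*1000
def tool():
    s=read_state();R=Ro.from_rotvec(s["orientation"]);yd=R.as_matrix()[:,1]
    print("tool disp mm",L(s["tool_pos"]),"ydir err deg",np.degrees(np.arctan2(yd[1],yd[0])-D[0]),"z",Rz.T@R.as_matrix()[:,2],"F",s["force"],s["opening"],s["t"])
E
python3 - <<'E'
from st import *
tool()
for c in["side","scene"]:
    m=camera_model(c); im,d=read_camera(c);P=cloud(c,d,m);np.savez(c+"2.npz",im=im,P=P)
    l=L(P.reshape(-1,3))
    s=read_state();t=L(s["tool_pos"])
    q=l-t
    k=(abs(q[:,0])<35)&(q[:,1]<150)&(q[:,1]>25)&(q[:,2]>-35)&(q[:,2]<5)
    s=q[k]; print(c,len(s))
    if len(s)>50:
        print(cv2.minAreaRect(s[:,:2].astype(np.float32)), s.min(0),s.max(0))
        tp=s[s[:,2]>np.percentile(s[:,2],50)-4]; A=np.c_[s[:,:2],np.ones(len(s))];print("plane",np.linalg.lstsq(A,s[:,2],rcond=None)[0],np.median(s[:,2]))
    for r in spot_point("slide_grip",c)[:3]+spot_point("slide_stop",c)[:3]: print(r["conf"],L(cw(c,r["point"],m)))
    cv2.imwrite(f"pics/{c}2.png",cv2.resize(im[150:350,150:400] if c=="scene" else im[180:384,80:335],None,fx=3,fy=2.9))
E
```

```text
tool disp mm [ 103.6104 -215.0773  121.9452] ydir err deg -0.7742864124475031 z [-0.0018  0.0095 -1.    ] F [ 0.9603 -1.118  -1.6034] 0.011835880270455892 6.4
side 2005
((-6.12358283996582, 83.41989135742188), (116.78766632080078, 36.90628433227539), 89.90206909179688) [-24.6722  25.0525 -21.2299] [ 12.4218 141.8323  -5.3272]
plane [ -0.065    0.0155 -11.3081] -9.101685903957701
0.89 [-187.5553 -125.0352   35.0459]
0.76 [  99.4168 -207.6532  133.2968]
0.84 [  81.9994 -115.1663  112.0712]
0.58 [-160.8981 -218.0631   13.2693]
scene 185
((-5.980866432189941, 83.95416259765625), (117.13250732421875, 15.829447746276855), 89.09272003173828) [-14.2617  25.4915 -23.4231] [  2.3481 142.5795  -5.6114]
plane [  0.3005   0.034  -12.1715] -11.291903638505715
0.77 [ 100.6755 -207.098   136.823 ]
0.64 [-191.1955 -125.4195   30.8933]
0.89 [  88.0476 -113.6266  110.7728]
0.71 [-55.1155  -1.9897  86.4447]
0.69 [-163.5073 -213.3381   13.548 ]
```

View pics/side2.png

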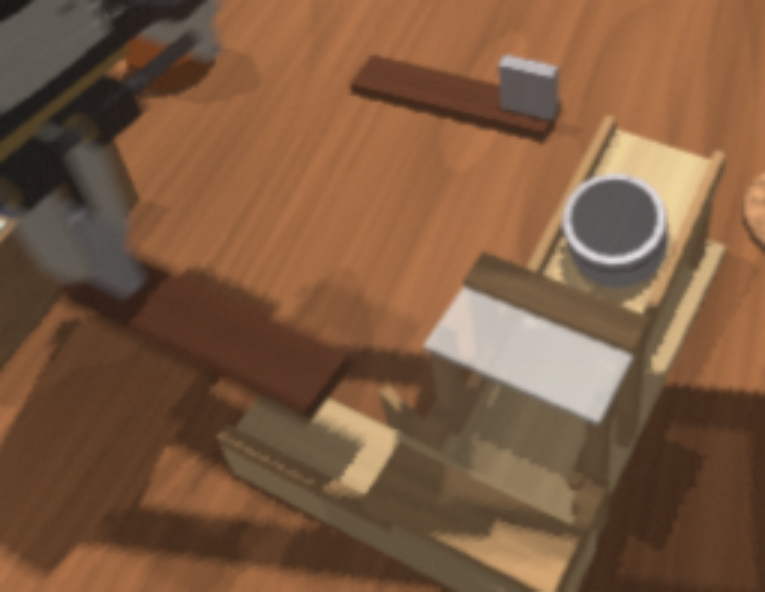

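The side view shows the slide plate at (240,335), hovering level just before the ledge and its front rail at (300,440). Now I'll re-measure with the arm settled.

```bash
cat > ms.py <<'E'
from st import *
read_camera("scene");read_camera("scene")
tool();t=L(read_state()["tool_pos"])
for c in["side","scene"]:
    m=camera_model(c); im,d=read_camera(c);P=cloud(c,d,m);np.savez(c+"3.npz",im=im,P=P)
    l=L(P.reshape(-1,3));q=l-t
    s=l[(abs(q[:,0])<35)&(q[:,1]<150)&(q[:,1]>25)&(q[:,2]>-35)&(q[:,2]<5)]
    z=np.median(s[s[:,0]>np.median(s[:,0])][:,2]); tp=s[abs(s[:,2]-z)<3]
    print(c,len(s),z,"bottom",s[:,2].min())
    for y in range(-190,-60,20):
        b=tp[abs(tp[:,1]-y)<10]
        if len(b)>5: print(y,np.percentile(b[:,0],[2,98]),np.median(b[:,2]))
    print("lead",np.percentile(s[:,1],99.5))
t=L(read_state()["tool_pos"]);print(t)
E
python3 ms.py
```

```text
tool disp mm [ 100.2323 -216.2627  124.0849] ydir err deg -0.8893769301925755 z [-0.0012  0.0072 -1.    ] F [-0.3468  0.8933 -0.7306] 0.011602661813990238 6.8
side 2002 113.11410462683712 bottom 100.91304311000309
-190 [ 83.9966 118.3127] 112.13758957791362
-170 [ 84.2573 118.2231] 112.480546264347
-150 [ 84.1237 118.8015] 113.00305359852635
-130 [ 84.2585 118.7819] 113.39919076642857
-110 [ 84.6194 119.0008] 113.9129569850476
-90 [ 84.9404 119.2285] 114.50049554098646
-70 [ 85.3889 119.0836] 114.27677490731095
lead -73.75848338701437
scene 173 114.67878789324472 bottom 101.89503042210089
-170 [84.6205 93.6278] 113.75303772844651
-150 [85.3278 96.5114] 114.08884334965684
-130 [ 85.781  100.0155] 114.41690351771636
-110 [86.8867 98.0305] 114.49956279384212
-90 [85.419  98.4944] 115.12315648717947
-70 [88.0285 98.8838] 115.43108455202422
lead -74.39255659405467
[ 100.4224 -216.5269  124.7012]
```

Emit:
{"fn": "apply_moves", "kwargs": {
  "commands": [1.9,-0.8,0,-0.003,-0.015,0.01,0.5,0,0,0,0,0,0,0.5,0,0,-4,0,0,0,0.5,0,0,-2.0,0,0,0,0.5,0,0,0,0,0,0,0.5]
}}

```text
t: 7.52
tool_pos: [0.7533, 0.1469, 0.0663]
orientation: [0.334, 3.113, -0.0]
force: [-0.2, 0.1, -1.5]
opening: 0.0115
```

```bash
python3 ms.py
```

```text
tool disp mm [  94.4086 -238.4161   68.582 ] ydir err deg -0.5592389287659915 z [ 0.0017 -0.0137 -0.9999] F [ 0.0663 -0.1705 -1.9486] 0.011763386173738979 7.625
side 1979 55.344459720276355 bottom 33.59050066517061
-190 [ 77.2077 112.3236] 56.02831349616861
-170 [ 77.4031 112.6747] 56.2079284554671
-150 [ 77.3535 112.6426] 56.36236003402416
-130 [ 77.9506 112.8759] 56.39664940252494
-110 [ 77.9185 112.8342] 56.27568025756155
-90 [ 78.1163 112.908 ] 55.91594301882752
lead -90.71916054691317
scene 145 57.11106674507718 bottom 34.05482406633536
-190 [78.7935 87.2842] 56.933462564246156
-170 [ 78.5807 102.5867] 57.31357433002704
-150 [79.5087 91.5418] 56.315320903080604
-130 [79.9614 88.6921] 57.67792038587056
-110 [80.0968 89.8283] 57.22499015056471
lead -106.16096163509818
[  94.7956 -239.3984   69.9087]
```

Emit:
{"fn": "apply_moves", "kwargs": {
  "commands": [0,0.07,-0.6,0,0,0.008,0.5,0,0,-0.6,0,0,0,0.5,0,0,0,0,0,0,0.5,0,0,0,0,0,0,0.5]
}}

```text
t: 8.22
tool_pos: [0.7571, 0.1485, 0.0599]
orientation: [0.319, 3.105, 0.003]
force: [-0.3, 0.4, -2.8]
opening: 0.0123
```

```bash
python3 ms.py
```

```text
tool disp mm [  96.2231 -240.4911   59.8423] ydir err deg -0.04591848639579114 z [ 0.0039 -0.0194 -0.9998] F [-0.7046 -0.2551 -1.0476] 0.011992594827691758 8.325
side 2151 45.747986190142505 bottom 24.89189285695073
-190 [ 78.3901 113.8022] 47.022130358283576
-170 [ 78.4321 113.7825] 47.07535209314183
-150 [ 78.7106 113.6099] 46.91189004362075
-130 [ 78.8129 113.6325] 46.95376206018395
-110 [ 78.2546 113.549 ] 46.81313985648052
-90 [ 80.3267 113.0735] 45.624542839916565
lead -91.20856173360829
scene 177 47.27769420910518 bottom 25.372896105442468
-190 [80.4171 88.4738] 47.50179418256791
-170 [80.6274 93.3453] 47.25228508281669
-150 [80.683  92.8279] 47.28314535796269
-130 [79.9279 90.4465] 47.24326246557533
-110 [81.1315 90.5688] 46.87496848833006
lead -97.29536849841712
[  96.2024 -240.5586   59.905 ]
```

Emit:
{"fn": "apply_moves", "kwargs": {
  "commands": [0,0,-0.35,0,0,0,0.5,-1.5,0.31,0,0,0,0,0.5,-1.5,0.31,0,0,0,0,0.5,-1.5,0.31,0,0,0,0,0.5,0,0,0,0,0,0,0.5]
}}

```text
t: 9.05
tool_pos: [0.7114, 0.1577, 0.0561]
orientation: [0.32, 3.104, 0.003]
force: [0.3, 0.4, -0.5]
opening: 0.0118
```

```bash
sed -i 's/range(-190,-60,20)/range(-190,0,20)/; ' ms.py; python3 ms.py
```

```text
tool disp mm [  95.8428 -195.0446   56.2416] ydir err deg -0.09503492904959086 z [ 0.0043 -0.0214 -0.9998] F [ 0.6128 -0.0202 -0.9164] 0.011902091621192957 9.15
side 2585 41.65729728037007 bottom 21.304559127466778
-170 [ 77.9955 113.3646] 43.24947368724483
-150 [ 77.9869 113.6206] 43.29902336114142
-130 [ 77.8959 123.2997] 42.94524400705447
-110 [ 78.3113 123.2747] 42.87742367488701
-90 [ 78.4398 123.0978] 42.73417125691989
-70 [ 63.7885 123.0881] 42.71019023730612
-50 [ 66.2681 123.6076] 42.558840977206664
lead -45.455418778340466
scene 224 43.23206130064774 bottom 22.041721547995984
-170 [80.0376 83.9092] 41.95681013640838
-150 [79.333  87.1571] 43.11801114552076
-130 [ 79.0406 120.45  ] 43.534476323157094
-110 [ 79.7608 123.0187] 43.04452170491167
-70 [63.8525 90.7544] 43.51599314589109
lead -50.10069126138909
[  95.7444 -195.2766   56.1307]
```

Emit:
{"fn": "apply_moves", "kwargs": {
  "commands": [-1.0,0.21,0,0,0,0,0.5,-1.5,0.31,0,0,0,0,0.5,-1.5,0.31,0,0,0,0,0.5,0,0,0,0,0,0,0.5]
}}

```text
t: 9.75
tool_pos: [0.6721, 0.1654, 0.0563]
orientation: [0.322, 3.102, 0.004]
force: [-0.1, -0.0, -1.8]
opening: 0.0116
```

```bash
python3 -c "
from st import *
tool()"
```

```text
tool disp mm [  95.5833 -153.8899   56.3182] ydir err deg -0.16754822558328472 z [ 0.0048 -0.0227 -0.9997] F [-0.1449 -0.044  -1.7856] 0.011596259864922695 9.75
```

Emit:
{"fn": "apply_moves", "kwargs": {
  "commands": [-1.5,0.33,0,0,0,0,0.5,-1.5,0.33,0,0,0,0,0.5,-1.0,0.21,0,0,0,0,0.5,-0.5,0.1,0,0,0,0,0.5,-0.4,0.08,0,0,0,0,0.5,-0.4,0.08,0,0,0,0,0.5]
}}

```text
t: 10.5
tool_pos: [0.6199, 0.1762, 0.0568]
orientation: [0.324, 3.099, 0.004]
force: [-0.2, 0.2, -1.2]
opening: 0.0119
```

```bash
python3 -c "
from st import *
tool()"
```

```text
tool disp mm [  95.5615 -100.5878   56.8206] ydir err deg -0.23069125189094425 z [ 0.0054 -0.0255 -0.9997] F [-0.2042  0.1519 -1.2023] 0.01186674479661917 10.5
```

Nearly home; push on to contact.

Emit:
{"fn": "apply_moves", "kwargs": {
  "commands": [-0.4,0.08,0,0,0,0,0.5,-0.4,0.08,0,0,0,0,0.5,-0.3,0.06,0,0,0,0,0.5]
}}

```text
t: 10.88
tool_pos: [0.6177, 0.1768, 0.0613]
orientation: [0.323, 3.079, 0.006]
force: [11.2, -1.2, -10.8]
opening: 0.0121
```

Emit:
{"fn": "apply_moves", "kwargs": {
  "commands": [0.1,0,-0.2,0,0,0,0.5,0,0,0,0,0,0,3,0,0,0,0,0,0,4,0,0,0,0,0,0,4,0,0,4,0,0,0,4,0,0,4,0,0,0,4,0,0,0,0,0,0,4]
}}

```text
t: 11.75
tool_pos: [0.6175, 0.1769, 0.1407]
orientation: [0.323, 3.082, 0.006]
force: [0.5, -0.4, -0.8]
opening: 0.0399
```

```bash
cat > home.py <<'E'
from st import *
tool()
for c in["side","scene"]:
    m=camera_model(c); im,d=read_camera(c);P=cloud(c,d,m);np.savez(c+"4.npz",im=im,P=P)
    l=L(P.reshape(-1,3))
    fin=l[(abs(l[:,0]-98)<20)&(l[:,1]>-135)&(l[:,1]<-55)&(l[:,2]>58)&(l[:,2]<98)]
    if len(fin)>10: print(c,"fin",len(fin),fin.mean(0),cv2.minAreaRect(fin[:,:2].astype(np.float32)),"top",np.percentile(fin[:,2],95))
    pl=l[(abs(l[:,0]-98)<12)&(l[:,1]>-118)&(l[:,1]<50)&(l[:,2]>35)&(l[:,2]<48)]
    for y in(-110,-85,-65): 
        b=pl[abs(pl[:,1]-y)<8]; print(y,len(b),np.median(b[:,2]) if len(b) else 0)
    for q in("slide_grip","slide_stop","tin_center"):
        for r in spot_point(q,c)[:2]: print(q,round(r["conf"],2),L(cw(c,r["point"],m)))
    cv2.imwrite(f"pics/{c}4.png",cv2.resize(im[150:350,150:400] if c=="scene" else im[180:384,80:335],None,fx=3,fy=2.9))
E
python3 home.py
```

```text
tool disp mm [ 95.7793 -98.0959 140.6681] ydir err deg -0.26944725854937407 z [ 0.0079 -0.0424 -0.9991] F [ 0.4804 -0.4341 -0.7835] 0.03994879442984737 11.75
side fin 451 [ 97.0116 -92.4917  79.1012] ((94.63414764404297, -95.17556762695312), (40.87787628173828, 13.03537654876709), 89.71216583251953) top 88.26227314211832
-110 58 42.93734040496081
-85 76 43.200456329148366
-65 169 42.89158966718737
slide_grip 0.97 [ 91.276  -96.5349  63.5319]
slide_grip 0.78 [-184.199  -124.7667   31.2878]
slide_stop 0.85 [-159.1381 -216.1598   13.4924]
slide_stop 0.8 [79.2396 -0.706  45.0786]
tin_center 0.61 [-61.9278  -3.8379  84.4796]
scene fin 136 [  95.4704 -102.0532   78.428 ] ((97.0051498413086, -96.20370483398438), (46.859596252441406, 12.792427062988281), 89.15513610839844) top 88.78760131597026
-110 43 41.93935117650128
-85 9 44.322436970847555
-65 17 44.236022195482796
slide_grip 0.65 [ 94.7308 -91.0306  69.2982]
slide_grip 0.62 [-189.5653 -123.2877   32.1651]
slide_stop 0.62 [-162.8635 -211.5905   14.7232]
slide_stop 0.58 [79.8561 -2.6601 38.9605]
tin_center 0.81 [-53.1236  -3.8289  87.7056]
```

View pics/side4.png

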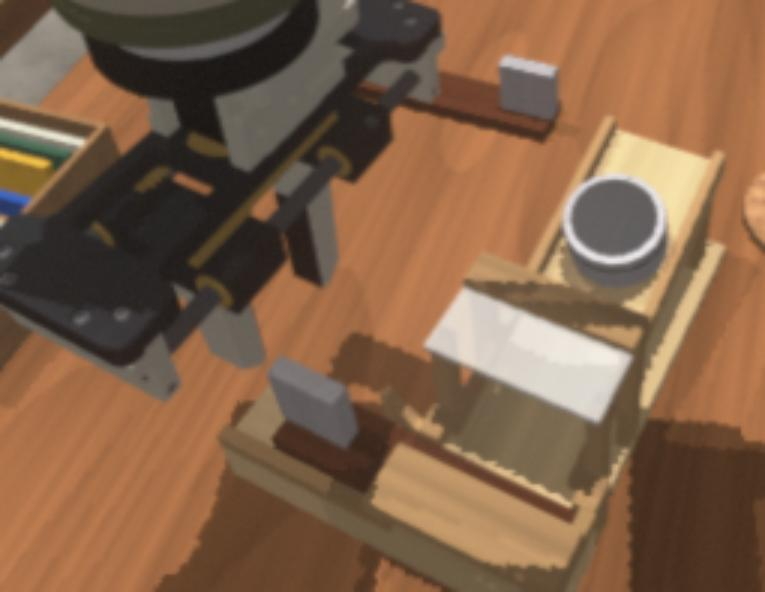

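The side view shows the slide flat in its slot under the low bar: fin at (315,400), leading edge reaching the stop at (575,512). The fin depth gives y = -95 and both checks agree. Next is the tin, so I'll lift, turn the tool and close the fingers.

Emit:
{"fn": "apply_moves", "kwargs": {
  "commands": [0,0,5,0,0,-0.17,4,0,0,5,0,0,-0.18,1,-2,-3,1,0,0,-0.18,0,-2,-3,0,0,0,-0.18,0,-2,-3,0,0,0,-0.18,0,-2,-3,0,0,0,-0.18,0,-2,-3,0,0,0,-0.18,0,-2,-3,0,0,0,-0.18,0]
}}

```text
t: 13.15
tool_pos: [0.4887, -0.0074, 0.2426]
orientation: [2.326, 2.082, -0.03]
force: [-0.2, -0.1, 0.3]
opening: 0.0004
```

```bash
cat > tgt.py <<'E'
from st import *
import sys
x,z,th=map(float,sys.argv[1:4]) # desired TCP disp x,z(mm), lean deg
s=read_state();R=Ro.from_rotvec(s["orientation"]).as_matrix()
t=np.deg2rad(th);zt=np.array([np.sin(t),0,-np.cos(t)]);yt=np.array([0,-1,0.]);xt=np.cross(yt,zt)
Rt=Rz@np.c_[xt,yt,zt]
dp=Rz@np.array([x,0,z])/10+np.array([D[1],D[2],0])*100-s["tool_pos"]*100
tool();print("dpos cm",dp,"rotvec",Ro.from_matrix(Rt@R.T).as_rotvec(),"q",s["q"])
E
python3 tgt.py -130 170 36
python3 - <<'E'
from st import *
P=np.load("side4.npz")["P"].reshape(-1,3);Q=np.load("scene4.npz")["P"].reshape(-1,3)
R15=Ro.from_euler('y',15,degrees=True).as_matrix()
for l in(L(P),L(Q)):
    c=(l-[78,0,30])@R15  # chute coords: x down slope, z normal
    k=(c[:,0]<-60)&(c[:,0]>-215)&(abs(c[:,1])<30)&(c[:,2]>24)&(c[:,2]<45)
    s=c[k];print(len(s),np.median(s[:,2]),cv2.minEnclosingCircle(s[:,:2].astype(np.float32)))
E
```

```text
tool disp mm [-110.7876   -9.3694  242.647 ] ydir err deg -84.61895555060427 z [-0.0275 -0.0044 -0.9996] F [-0.2045 -0.0975  0.2654] 0.0004054685467897126 13.15
dpos cm [-1.3069 -1.6915 -7.2647] rotvec [ 0.6485 -0.101  -0.0899] q [-0.0985 -0.1823  1.7522 -0.0278  1.5702  0.0117]
922 34.72504959470709 ((-144.51220703125, 0.10075795650482178), 28.281993865966797)
286 35.304035019364235 ((-145.8705596923828, 0.12994563579559326), 29.945152282714844)
```

Emit:
{"fn": "apply_moves", "kwargs": {
  "commands": [-0.3,-0.4,0,0.162,-0.025,-0.022,0,-0.3,-0.4,0,0.162,-0.025,-0.022,0,-0.3,-0.4,-2,0.162,-0.025,-0.022,0,-0.3,-0.4,-2,0.162,-0.025,-0.022,0,0,0,-2,0,0,0,0,0,0,0,0,0,0,0]
}}

```text
t: 13.9
tool_pos: [0.4762, -0.0256, 0.1815]
orientation: [-2.066, -1.667, -0.692]
force: [0.7, 0.9, 0.5]
opening: 0.0002
```

```bash
python3 tgt.py -109 93 36
```

```text
tool disp mm [-131.2021   -0.7584  181.5203] ydir err deg -90.55530839650322 z [ 0.6006 -0.0081 -0.7995] F [0.7    0.8864 0.5495] 0.000222623639932819 13.9
dpos cm [ 0.3757  2.1895 -8.852 ] rotvec [-0.0151  0.0061  0.0097] q [-0.6282 -0.0752  1.9081  0.5835  1.5952 -0.4872]
```

Emit:
{"fn": "apply_moves", "kwargs": {
  "commands": [0.1,0.6,-3.2,0,0,0.01,0,0.1,0.6,-3.2,0,0,0,0,0.1,0.4,-1.2,0,0,0,0,0,0,0,0,0,0,0]
}}

```text
t: 14.4
tool_pos: [0.4829, -0.007, 0.109]
orientation: [-2.054, -1.697, -0.685]
force: [-0.5, -0.3, 0.7]
opening: 0.0006
```

```bash
python3 tgt.py -109 92 36; python3 - <<'E'
from st import *
im,d=read_camera("side");cv2.imwrite("pics/side5.png",cv2.resize(im[180:384,80:335],None,fx=3,fy=2.9))
E
```

```text
tool disp mm [-111.6108   -3.6234  108.9546] ydir err deg -89.38232885954959 z [ 0.5929 -0.003  -0.8052] F [-0.4844 -0.3161  0.6768] 0.0006244565793613626 14.4
dpos cm [-0.3019  0.3291 -1.6955] rotvec [-0.0039  0.0127 -0.0108] q [-0.5821  0.0115  1.9635  0.5897  1.4525 -0.5508]
```

View pics/side5.png

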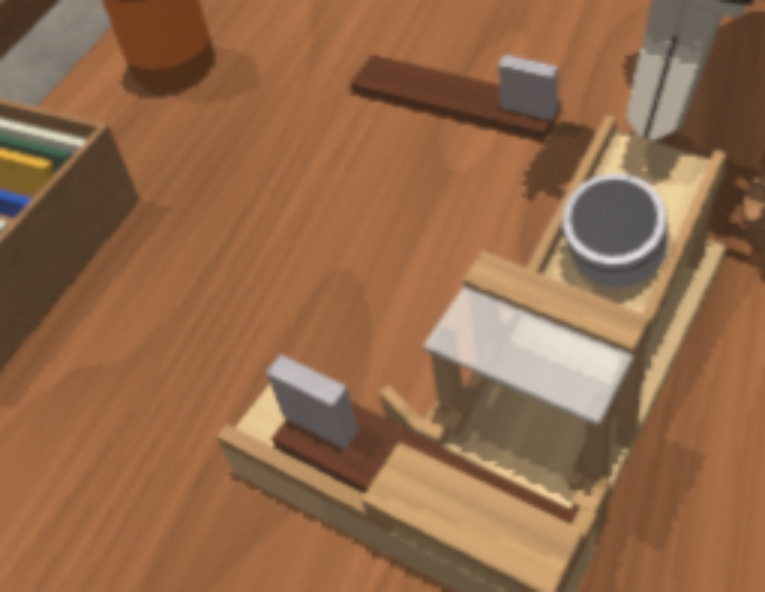

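The side view shows the closed fingertips at (650,130), centred over the chute behind the tin at (615,225). The slide is home and unchanged. I'll lower and start the push.

Emit:
{"fn": "apply_moves", "kwargs": {
  "commands": [-0.3,0.3,-1.2,0,0.01,-0.01,0,0,0,-0.5,0,0,0,0,0,0,0,0,0,0,0]
}}

```text
t: 14.82
tool_pos: [0.4817, -0.0052, 0.094]
orientation: [-2.066, -1.686, -0.68]
force: [0.1, 0.5, 0.4]
opening: 0.0003
```

```bash
python3 tgt.py -91 87 36
```

```text
tool disp mm [-110.0332   -2.0403   93.9647] ydir err deg -89.9861110959552 z [ 0.5895 -0.005  -0.8078] F [0.0803 0.4992 0.4244] 0.0002991521433180497 14.825
dpos cm [ 0.186   1.9052 -0.6965] rotvec [-0.0007  0.0067 -0.0002] q [-0.5783  0.0253  1.9787  0.5903  1.4225 -0.5522]
```

Emit:
{"fn": "apply_moves", "kwargs": {
  "commands": [0.16,0.76,-0.25,0,0,0,0,0.16,0.76,-0.25,0,0,0,0,0.16,0.76,-0.22,0,0,0,0,0.16,0.76,-0.21,0,0,0,0,0.16,0.76,-0.21,0,0,0,0,0.16,0.76,-0.21,0,0,0,0]
}}

```text
t: 15.58
tool_pos: [0.4923, 0.043, 0.0801]
orientation: [-2.067, -1.686, -0.681]
force: [0.4, 0.1, -0.5]
opening: 0.0005
```

```bash
cat > tin.py <<'E'
from st import *
R15=Ro.from_euler('y',15,degrees=True).as_matrix()
t=L(read_state()["tool_pos"]);print("tcp chute",(t-[78,0,30.8])@R15)
for c in("side","scene"):
    m=camera_model(c);im,d=read_camera(c);l=L(cloud(c,d,m).reshape(-1,3))
    for r in spot_point("tin_center",c)[:2]: print(c,round(r["conf"],2),L(cw(c,r["point"],m)))
    cc=(l-[78,0,30.8])@R15
    s=cc[(cc[:,0]<10)&(cc[:,0]>-190)&(abs(cc[:,1])<29.5)&(cc[:,2]>28)&(cc[:,2]<38)]
    if len(s)>20: print(len(s),np.percentile(s,[2,98],axis=0),np.polyfit(s[:,0],s[:,2],1))
    cv2.imwrite(f"pics/{c}6.png",cv2.resize(im[150:350,150:400] if c=="scene" else im[180:384,80:335],None,fx=3,fy=2.9))
E
python3 tin.py; python3 tgt.py 20 57 36
```

```text
tcp chute [-146.7174   -2.6738   11.7243]
side 0.95 [-29.2459  -0.4281  74.4339]
987 [[-165.191   -24.6534   28.2952]
 [   9.3426   25.505    36.8621]] [-0.0262 30.365 ]
scene 0.59 [-26.3368  -2.6735  80.2731]
scene 0.26 [ 96.3981 -49.9232  31.1999]
309 [[-175.5697  -27.1581   28.5089]
 [   8.6208   24.7828   37.4676]] [-0.0059 33.3525]
tool disp mm [-61.1203  -2.5757  80.1813] ydir err deg -90.0207374141475 z [ 0.5894 -0.0059 -0.8078] F [ 0.6409 -0.3746 -0.3852] 0.0005411925314095413 15.775
dpos cm [ 1.3919  7.9959 -2.3181] rotvec [-0.0005  0.0073  0.0004] q [-0.4817  0.0201  2.0132  0.6222  1.348  -0.4963]
```

Emit:
{"fn": "apply_moves", "kwargs": {
  "commands": [0.1,0.78,-0.21,0,0,0,0,0.1,0.78,-0.22,0,0,0,0,0.12,0.78,-0.22,0,0,0,0,0.12,0.78,-0.22,0,0,0,0,0.16,0.76,-0.21,0,0,0,0,0.16,0.76,-0.21,0,0,0,0,0.16,0.76,-0.21,0,0,0,0]
}}

```text
t: 16.65
tool_pos: [0.5023, 0.0996, 0.0645]
orientation: [-2.068, -1.686, -0.681]
force: [-0.9, 0.0, 0.1]
opening: 0.0004
```

```bash
python3 tin.py; python3 tgt.py 20 57 36
```

```text
tcp chute [-87.2125  -0.9565  11.5222]
side 0.65 [29.2815 -0.0099 63.0214]
395 [[-117.4396  -24.8012   28.1816]
 [   9.8315   22.5039   37.5428]] [-0.0475 30.8994]
scene 0.56 [33.2452 -0.8868 63.8998]
154 [[-115.5848  -28.3504   28.2652]
 [   9.6291   14.8696   37.6776]] [-0.0065 32.8856]
tool disp mm [-3.7115 -0.8112 64.5356] ydir err deg -90.06357973672901 z [ 0.5892 -0.0068 -0.8079] F [-0.1379  0.2831 -0.3145] 0.0006476330650882524 16.85
dpos cm [ 0.4011  2.3384 -0.7536] rotvec [-0.0002  0.0078  0.0011] q [-0.3634  0.0254  2.0415  0.6594  1.2575 -0.4297]
```

View pics/side6.png

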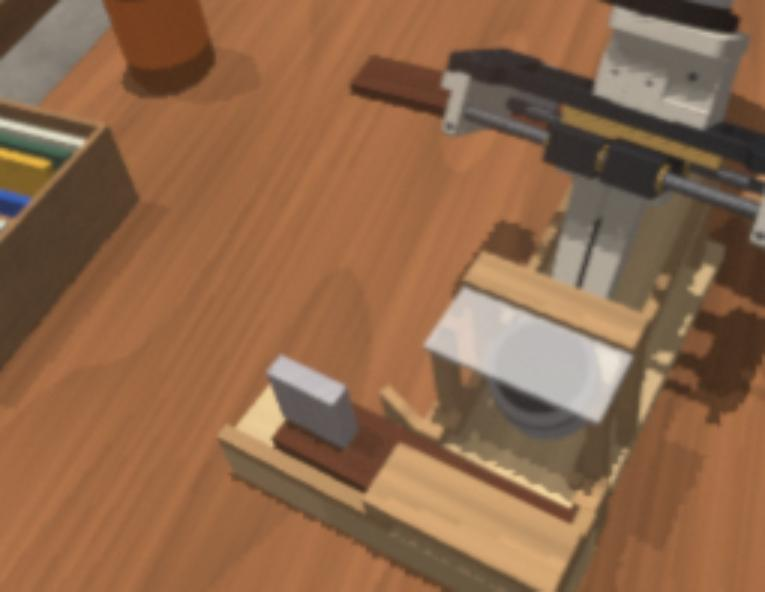

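The side view shows the tin at (545,380) under the cover, flat and about 25 mm short of the slide, with the fingers at (590,240) clear of the crossbar.

Emit:
{"fn": "apply_moves", "kwargs": {
  "commands": [0.1,0.7,-0.2,0,0,0,0,0.1,0.6,-0.17,0,0,0,0,0.07,0.38,-0.1,0,0,0,0,0.07,0.38,-0.1,0,0,0,0]
}}

```text
t: 17.35
tool_pos: [0.506, 0.1204, 0.0587]
orientation: [-2.069, -1.685, -0.682]
force: [0.4, -1.2, -0.1]
opening: 0.0006
```

```bash
python3 tin.py
```

```text
tcp chute [-65.289   -0.4047  11.3844]
side 0.82 [50.263   2.4738 55.5569]
863 [[-38.573  -24.4727  28.2711]
 [  9.3339  26.2747  36.2415]] [-0.0889 31.711 ]
scene 0.58 [55.5477 -2.0044 58.7132]
156 [[-93.3273 -26.1612  28.2257]
 [  9.5972  18.7164  37.461 ]] [-0.0031 33.4854]
```

Emit:
{"fn": "apply_moves", "kwargs": {
  "commands": [0.05,0.25,-0.07,0,0,0,0,0.05,0.25,-0.07,0,0,0,0]
}}

```text
t: 17.8
tool_pos: [0.5074, 0.1246, 0.0574]
orientation: [-2.071, -1.686, -0.682]
force: [-2.4, -8.5, 4.5]
opening: 0.0008
```

Emit:
{"fn": "apply_moves", "kwargs": {
  "commands": [0.05,0.25,-0.07,0,0,0,0]
}}

```text
t: 17.92
tool_pos: [0.5091, 0.1253, 0.0571]
orientation: [-2.074, -1.689, -0.682]
force: [-5.0, -20.5, 10.5]
opening: 0.0003
```

Emit:
{"fn": "apply_moves", "kwargs": {
  "commands": [-0.05,-0.25,0.07,0,0,0,0,-0.2,-0.9,0.35,0,0,0,0,-0.2,-1.2,0.5,0,0,0,0,-0.3,-2.5,1.2,0,0,0,0,-0.5,-4,2,0,0,0,0,-0.5,-5,3,0,0,0,0,0,-3,5,0,0,0,0,0,0,0,0,0,0,0]
}}

```text
t: 18.92
tool_pos: [0.4882, -0.0512, 0.1833]
orientation: [-2.074, -1.687, -0.681]
force: [0.9, -0.8, -0.4]
opening: 0.0002
```

```bash
python3 home.py; python3 tin.py
```

```text
tool disp mm [-153.7596  -17.7295  183.2906] ydir err deg -90.25205987491647 z [ 0.586  -0.0111 -0.8103] F [ 0.892  -0.7659 -0.4026] 0.00023754270055407532 18.925
side fin 458 [ 99.7542 -92.8818  79.0276] ((97.7092514038086, -95.82006072998047), (40.81962966918945, 12.711064338684082), 89.94711303710938) top 87.87550240982789
-110 40 43.15320836511094
-85 63 43.081612658577754
-65 158 42.95011442821023
slide_grip 0.94 [ 95.3772 -97.3203  66.0264]
slide_grip 0.86 [-189.6838 -125.0505   32.3349]
slide_stop 0.95 [-160.9911 -217.1846   14.5768]
slide_stop 0.91 [78.7149 -0.2181 43.6656]
tin_center 0.89 [51.2145 -1.9584 56.3694]
scene fin 139 [  98.4547 -102.3437   78.3462] ((99.94279479980469, -97.203125), (13.13131332397461, 47.27799606323242), 0.3496142625808716) top 89.2057224169094
-110 43 41.90358930034625
-85 16 44.04647728654862
-65 17 43.27386563596539
slide_grip 0.87 [-189.422  -121.2932   34.158 ]
slide_grip 0.76 [ 97.1685 -91.35    71.1437]
slide_stop 0.64 [-160.8303 -213.7521   18.2959]
slide_stop 0.58 [80.4273 -3.3181 42.5786]
tin_center 0.78 [57.253  -4.8282 57.8088]
tcp chute [-257.6492  -13.9166   83.2487]
side 0.65 [52.1389 -3.3263 54.4709]
936 [[-38.3532 -25.7185  28.2213]
 [  9.2568  24.7318  36.0458]] [-0.0892 31.9206]
scene 0.56 [57.7945 -5.083  60.333 ]
127 [[-53.5951 -27.2845  29.0151]
 [  9.6072  16.8389  37.348 ]] [-0.0218 33.4734]
```

View pics/side6.png

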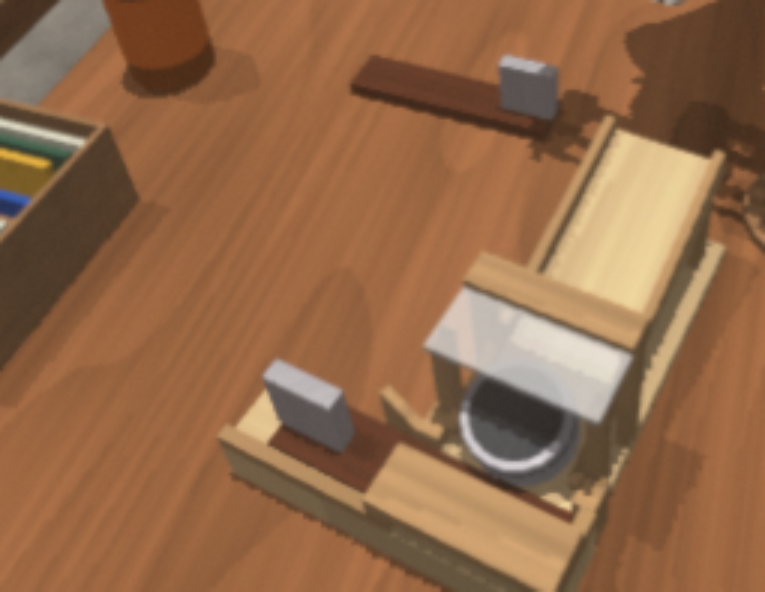

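The side view shows the tin at (520,425), flat under the cover and against the slide edge, with the slide still flat and the arm clear. One quick gap check before I hand in.

```bash
python3 - <<'E'
from st import *
R15=Ro.from_euler('y',15,degrees=True).as_matrix()
m=camera_model("side");im,d=read_camera("side");c=(L(cloud("side",d,m).reshape(-1,3))-[78,0,30.8])@R15
s=c[(c[:,0]>-50)&(c[:,0]<5)&(abs(c[:,1])<30)&(c[:,2]>32.3)&(c[:,2]<36)]
from scipy.optimize import least_squares
print(len(s),np.percentile(s[:,0],[50,98]))
w=c[(c[:,0]>-40)&(c[:,0]<5)&(abs(c[:,1])<30)&(c[:,2]>16)&(c[:,2]<32)]  # side wall: radius 28
r=least_squares(lambda v:np.hypot(w[:,0]-v[0],w[:,1]-v[1])-28,[-29,0],loss='cauchy',f_scale=1);print(len(w),r.x,"expect s -29.4")
tool()
E
```

```text
781 [-22.5947  -4.2307]
105 [-29.5995  -1.9236] expect s -29.4
tool disp mm [-149.9068  -14.5935  178.7019] ydir err deg -90.04075132887957 z [ 0.5886 -0.0026 -0.8084] F [ 0.0667 -0.6329 -0.3526] 0.0001236337845798922 19.575
```

```bash
python3 -c "
from plant import *
print(close_job())"
```

```text
the job is handed in; nothing more can be done
None
```

I slid the stop slide home under the low bar, then pushed the tin down under the crossbar until it rested against the slide. I handed the job in at about 19.6 s; it reports no verdict.

**Which slide:** two things looked like the slide. I took the one whose body centre was nearer the base (0.58 m against 0.65 m). By fin position alone, the other one was slightly nearer.

**Slide:** it lies flat, with the plate top at z ≈ 43 mm. The fin is at about (98, -96), against a home position of (98, -95). It shifted about 3 mm to the front rail when the tin pressed on it, which is within its play.

**Tin:** a fit to its side wall puts its centre 29.6 mm up the chute from the foot, against 29.4 mm expected. The last push ended on a firm 20 N contact at slow speed.

**Where checks disagreed:** the network's estimates of the tin centre gave x ≈ 51–52 mm from the side camera and 57–58 mm from the scene camera. The expected 54 mm lies between them, so I relied on the wall fit.

**Everything else:** the arm was clear of everything at hand-in. Nothing else in the last side view looked moved, but I did not measure the other objects.

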